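Preset the film mark sensor in its clamp holder with the flip gauge

ROBOT

A 7-joint arm with a two-finger parallel gripper is mounted at the origin on a cart in front of the work surface, level with it; the furniture and walls round the work are solid. World frame = base frame: x ahead of the robot, y to its left, z up, the work surface at z = 0. Lengths are in m, angles in rad, forces in N, time in s.
With the tool pointing down it reaches from about 0.425 to 1.025 m from the base axis. Payload 3.6 kg.
Tool frame: the origin (TCP) lies midway between the tips of the shut fingers; the grasp point (between the pads) lies 19 mm behind it; z points along the fingers, y is the line along which they close (so a half turn about z gives the same grasp; the last joint's range is limited). The gripper opens to 85 mm and grips with 20 to 120 N. Pads are 22 mm wide; open, the fingers measure 114 mm over their backs; the gripper's body (76 mm by 85 mm) begins 54 mm behind the grasp point. The pads swing forward as they close: fully open they stand 13 mm farther back than shut.
Start: joints at [1.171, 0.591, 0.048, 1.609, -0.033, 0.943, -0.034], TCP at [0.218, -0.691, 0.211] pointing down, gripper open.
Joint ranges: [-2.69, 2.69], [-0.47, 2.24], [-1.27, 1.36], [0.19, 2.51], [-1.53, 4.68], [0.08, 2.07], [-3.09, 3.09]. Speed limits (rad/s): [2.57, 2.57, 3.14, 3.14, 3.14, 3.14, 3.14].

INTERFACE

Orientations are given as a unit quaternion [x, y, z, w].
In Python, from plant import get_state, imaging, sign_off gives the robot as it stands. The module is installed in compiled form; this text tells all that it offers.
- The arm moves only by the tool jog_arm, never from a script. Its argument "deltas" is a list of rows, each a list of 4 numbers: the shift along the world's x, y, z in cm, then the turn about the world's z in rad. A call has 1 to 12 rows; each row is the pose to reach, as a shift and turn from the pose commanded when the call began; what a row does not reach only later rows make up. A row lasts 1/10 s, in which the tool goes at most 50 mm and 8.59 degrees, less where a joint would pass 70% of its speed; a pose out of reach is approached as far as the arm can. A call with a gripper value outside its range is refused whole. "fingers" is the finger opening in cm, from 0 to 8.54, set as the call begins (left out, the last holds). The fingers move at their own pace and stop on an object; "newtons" is the grip in N (left out, the last holds). Time passes only in rows, so rows that repeat a pose let the fingers close. It gives the time, the measured TCP pose, the force, the opening and the grip force at its end, in the units of the state.
- get_state(): the state, without advancing time (a new reading comes with each control period).
- imaging.capture(name): name is "side" or "top" or "wrist"; returns a dict with "image" (420x560x3 uint8, red, green, blue), "camera_matrix" (3x3 intrinsics, pixels), "cam_to_world" (4x4, takes a point from camera to world coordinates). Camera axes: x right, y down, z forward; pixel columns grow to the right and rows downward; lengths in m; the calibration is good to about 2 mm. A picture is of the moment at which its call begins. There is no depth.
- sign_off(): hands the job in; it is judged then, once.
Trained networks look in a picture, given as the dict that the camera call returned (one of the last four; its "shot" number tells which), for a name from the list of things; names that differ only in an ending like _2 or _b are one class to them, and where a whole thing is asked for, a point or a joint stands for the part that bears it (a point fixed in the world has none). Each returns a list of dicts, best first, with "confidence" (0 to 1); they miss things now and then, are a little off and sometimes report something else, mostly with a low value. They report only what shows in the picture. A call takes as long as a camera call.
- imaging.recognise(picture, thing): "uv" ([column, row] in pixels, amid what is visible of it).
- imaging.cut_out(picture, thing): "region" (420x560 bool, what is visible of it) and "uv" ([column, row] in pixels, amid what is visible of it).
- imaging.mark_of(picture, thing): "uv" ([column, row] in pixels: a listed point, or the origin of a listed thing).
The state is a dict: "t": time; "joints": joint angles; "dq": joint speeds; "effort": joint torques, N m; "tool_pos": TCP position; "eef_rot": TCP orientation; "force": force on the tool from outside, world axes, zero at the start; "wrist_torque": the same for the moment, N m; "gripper_width": opening from 0.0 (shut) to 1.0 (fully open); "grasp_force": force on a finger pad.
Only numpy, scipy, OpenCV 4.12 (cv2) and the standard library are available. Lean on these libraries where they do the work, as an engineer would, in place of code of your own. Each camera call takes 0.05 s, during which the arm holds its last target. There are 200 camera calls.

TASK

Preset the film mark sensor that lies loose in its holder: fold the yellow flip gauge fully down across the channel, push the sensor along the channel until its front end meets the gauge, and lock it there with the black clamp knob: feel for its slot with light pressure, turning it clockwise a little at a time and never forcing it; where it drops in, press it home, turn it on to its end and let it latch. Then fold the gauge fully back up so the film path is free, leaving the sensor where it was gauged and the knob latched down by itself; do not shove or knock over the cups and the tape roll standing near.

Things in the scene. Friction and masses are not known exactly. Their poses are not given: they have to be found in the camera images.
- holder: fixed clamp holder on an aluminium plate 110 x 222 x 10 mm (x -50 to +60, y -135 to +87 mm). Origin: underside, below the clamp knob's axis; x towards the gauge's hinge (away from the robot), y along the channel towards the gauge, z up. Channel centred on x = 0, 33 mm wide, floor at z = 10 mm, between rails 16 mm high and 8 mm thick from y = -50 to +36 mm; open plate behind them.
- sensor_front (a point): middle of the front face of the film mark sensor, a black block 116 mm long (y), 30 mm wide (x), 26 mm high (20 mm over its front 33 mm), 50 g, lying loose in the channel, front towards the gauge (+y) and 12 to 40 mm short of it. Point 10 mm above the channel floor. Axes: y forward along it, z up. Slides easily.
- sensor_rear (a point): end of the sensor's short cable gland (8 mm thick, 12 mm long, middle of its rear face), 116 mm behind sensor_front and 13 mm above the channel floor, out behind the rails: push here or on the rear face beside it. Axes as the sensor's.
- gauge_line (a point): fixed point of the holder at (0, 38, 20) mm in its frame: the sensor's front face must come to this y; the gauge's rear face lies here when it is down. Axes as the holder's.
- gauge (a joint): flip gauge, a yellow 6 mm arm with a tongue that closes the channel when down: 0 = fully down on its rest screw, 2.0 rad = folded fully back up, past upright. Starts up (1.6 to 1.95). Friction hinge: it stays where it is put; about 1 N at the handle moves it.
- gauge_handle (a point): middle of the gauge's red round handle, 10 mm thick, 37 mm long, parallel to the holder's y, on the end of the arm on the side away from the knob, 72 mm from the hinge axis. At gauge angle a it lies at holder (40 - 72 cos a, 62, 58 + 72 sin a) mm. Can be pinched from above and swings between the pads.
- gauge_hinge (a point): middle of the gauge's hinge axis (parallel to the holder's y), at holder (40, 41, 58) mm. Axes as the holder's.
- clamp_knob (a point): centre of the round black knurled clamp knob with an orange cap, 42 mm across, 26 mm high, upright axis, 109 mm above the holder's underside when up; sinks with the knob but does not turn with it. It stands on a bridge 75 mm wide (x), 40 mm long (y), top at z = 60 mm, spanning the channel; the sensor passes below.
- clamp_press (a joint): how far the clamp knob is pressed in, m: 0 = up, 0.0145 = home. Spring: 1.5 N at first, about 17 N at home with the sensor below. Push-and-turn bayonet: its hidden pin strikes a rim at 0.002 unless it is over its slot, where the knob goes home. Pressed home, turned clockwise to its end and let go, it rises to about 0.009 and stays; unlatched it springs back to 0.
- clamp_pad: rubber clamp pad 22 x 22 mm, sprung, on the lower end of the knob's spindle under the bridge; 4 mm above the sensor while the knob is up; presses on the sensor's top with about 5 N when the knob is latched.
- sensor: the film mark sensor itself; origin at its underside, 58 mm behind its front face; y forward along it, z up.
- sample_cup: bystander: sealed sample cup with a blue lid, 68 mm across, 57 mm high; origin at its underside.
- empty_cup: bystander: empty clear cup, 96 mm across, 86 mm high; origin at its underside.
- tape_roll: bystander: roll of brown tape, 96 mm across, 48 mm high; origin at its underside.
- clamp_cap (a point): middle of the clamp knob's top; does not turn with it. The knob's angle is not marked: the slot is about 0.2 rad wide, its middle 0.1 to 1.2 rad clockwise (from above) of where the knob starts. Feel for it: press lightly, ease up, turn on a little. While up it can be let go and regripped; it stays as turned. From where it drops in, its end stop is 0.55 to 0.8 rad further clockwise.
- clamp_collar: steel bayonet collar under the knob, 37 mm across, fixed on the bridge, origin and axes as the holder's. The spindle's small cross pin rides on it and would be damaged if forced against it with more than 35 N: by pressing hard while the knob is not over its slot, or turning hard while it is not pressed home. Turns lightly when home.

How it is judged:
By the outcome, as a careful person would: the job done as asked, in the order asked, and still so for the second after the job is handed in, with the robot touching nothing.
It also fails if it takes over 72 s, if anything falls off the work surface, if the arm or the gripper's body presses on something with over 40 N, if the wrist force passes 120 N, or if a joint passes its speed limit or range.

## Working session

There is one attempt and no reset: what is moved stays moved. The work goes in short steps, Python scripts to look and compute and a tool call to move; the robot and the scene stay as the last step left them, time stands still between calls to the robot, and variables do not carry over. Pictures are saved under pics/ and viewed, at most 10 in all, crops included, and the job is handed in when it is done.

Besides the shell and the picture viewer there is one more tool, called after "Emit:" as name(argument=value, ...), one argument or row to a line, values as JSON. jog_arm: Moves the arm, as the interface text tells. Its arguments: {"type":"object","properties":{"deltas":{"type":"array"},"fingers":{"type":"number"},"newtons":{"type":"number"}},"required":["deltas"]}

```bash
mkdir -p pics
cat > h.py <<'E'
import numpy as np, cv2
from plant import get_state, imaging, sign_off
def ray(p,uv):
    K=p["camera_matrix"];T=p["cam_to_world"]
    d=T[:3,:3]@np.linalg.solve(K,[uv[0],uv[1],1.0]);return T[:3,3],d/np.linalg.norm(d)
def onz(p,uv,z):
    o,d=ray(p,uv);return o+d*(z-o[2])/d[2]
def tri(rs):
    A=np.zeros((3,3));b=np.zeros(3)
    for o,d in rs:
        P=np.eye(3)-np.outer(d,d);A+=P;b+=P@o
    x=np.linalg.solve(A,b);return x,[np.linalg.norm((np.eye(3)-np.outer(d,d))@(x-o)) for o,d in rs]
def save(p,n):cv2.imwrite(f"pics/{n}.png",p["image"][:,:,::-1])
E
python3 - <<'E'
from h import *
np.set_printoptions(precision=4,suppress=True)
s=imaging.capture("side");t=imaging.capture("top")
save(s,"side0");save(t,"top0")
for n in ["holder","sensor_front","sensor_rear","gauge_line","gauge_handle","gauge_hinge","clamp_knob","clamp_cap","sensor","sample_cup","empty_cup","tape_roll"]:
    rs=[];o=[]
    for p in (s,t):
        m=imaging.mark_of(p,n)
        if m: rs.append(ray(p,m[0]["uv"]));o.append((np.round(m[0]["uv"],0),round(m[0]["confidence"],2)))
        else:o.append(None)
    print(n,o,*(tri(rs) if len(rs)==2 else []))
st=get_state();print(st["tool_pos"],st["eef_rot"],st["gripper_width"],st["t"])
E
```

```text
holder [(array([272., 250.]), 0.76), (array([277., 214.]), 0.96)] [ 0.5104 -0.0902 -0.0074] [np.float64(0.002084001916114641), np.float64(0.0020840019161146887)]
sensor_front [(array([250., 327.]), 0.6), (array([278., 214.]), 0.73)] [ 0.4962 -0.1085 -0.2724] [np.float64(0.06570631533140786), np.float64(0.06570631533140807)]
sensor_rear [(array([290., 265.]), 0.55), (array([317., 198.]), 0.7)] [ 0.552  -0.208   0.0198] [np.float64(5.4090671547125375e-05), np.float64(5.4090671546938316e-05)]
gauge_line [(array([264., 236.]), 0.76), (array([265., 218.]), 0.74)] [ 0.492  -0.0564  0.0214] [np.float64(0.001558500780624481), np.float64(0.0015585007806245307)]
gauge_handle [(array([272., 197.]), 0.68), (array([247., 195.]), 0.56)] [ 0.5283 -0.0098  0.1323] [np.float64(0.003179459422384524), np.float64(0.0031794594223842664)]
gauge_hinge [(array([276., 227.]), 0.61), (array([261., 201.]), 0.81)] [ 0.5331 -0.0433  0.0442] [np.float64(0.002721442376506967), np.float64(0.002721442376506593)]
clamp_knob [(array([270., 219.]), 0.83), (array([280., 204.]), 0.67)] [ 0.511  -0.0974  0.1092] [np.float64(0.000996160978967291), np.float64(0.00099616097896742)]
clamp_cap [(array([270., 213.]), 0.79), (array([273., 203.]), 0.61)] [ 0.5113 -0.0797  0.1163] [np.float64(0.0014712612809707414), np.float64(0.0014712612809706562)]
sensor [None, (array([295., 208.]), 0.63)]
sample_cup [(array([318., 330.]), 0.71), (array([398., 190.]), 0.89)] [ 0.5871 -0.4566  0.0002] [np.float64(0.00314124204954711), np.float64(0.003141242049547095)]
empty_cup [(array([278., 190.]), 0.78), (array([162., 188.]), 0.82)] [0.5757 0.2522 0.0116] [np.float64(0.00660948933971042), np.float64(0.006609489339710347)]
tape_roll [(array([249., 328.]), 0.97), (array([393., 241.]), 0.73)] [ 0.4247 -0.4303  0.0033] [np.float64(0.002853407376116096), np.float64(0.0028534073761162164)]
[ 0.2183 -0.6914  0.2112] [ 0.9883  0.1523 -0.      0.    ] 1.0003002394642602 1.3
```

View pics/side0.png

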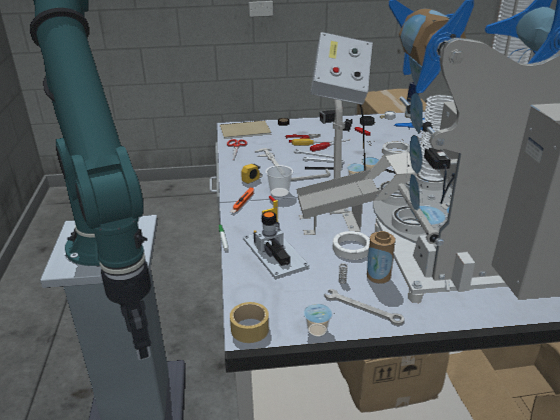

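View pics/top0.png

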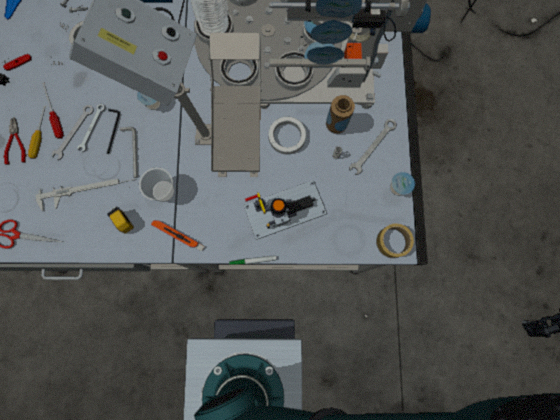

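Emit:
jog_arm(
  deltas=[
    [0, 2, 5, 0],
    [2, 6, 9, 0.1],
    [4, 11, 12, 0.25],
    [7, 16, 12, 0.4],
    [9, 20, 12, 0.5],
    [11, 25, 12, 0.65],
    [13, 29, 12, 0.8],
    [15, 34, 12, 0.9],
    [17, 38, 12, 1.05],
    [19, 42, 12, 1.15],
    [21, 46, 12, 1.3],
    [23, 50, 12, 1.4],
  ],
)

```text
t: 2.5
tool_pos: [0.4462, -0.1948, 0.3317]
eef_rot: [0.656, 0.755, -0.0, 0.001]
force: [1.7, 0.2, -0.3]
gripper_width: 1.001
grasp_force: 0.0
```

Emit:
jog_arm(
  deltas=[
    [2, 4, 0, 0.1],
    [4, 8, 0, 0.24],
    [4, 11, 0, 0.24],
    [4, 11, 0, 0.24],
    [4, 11, 0, 0.24],
  ],
)

```text
t: 3.0
tool_pos: [0.4856, -0.0863, 0.3313]
eef_rot: [0.562, 0.827, -0.0, 0.0]
force: [0.1, -1.1, -0.8]
gripper_width: 1.002
grasp_force: 0.0
```

Run:
```python
from h import *
np.set_printoptions(precision=4,suppress=True)
st=get_state();print(st["tool_pos"],st["eef_rot"],st["joints"],st["force"],st["t"])
w=imaging.capture("wrist");save(w,"w1");print(w["cam_to_world"])
for n in ["holder","sensor_front","sensor_rear","gauge_line","gauge_handle","gauge_hinge","clamp_knob","clamp_cap","sensor"]:
    m=imaging.mark_of(w,n)
    print(n,[(np.round(k["uv"],0),round(k["confidence"],2)) for k in m[:2]])
```

```text
[ 0.4856 -0.0863  0.3313] [ 0.5623  0.8269 -0.0003  0.0002] [ 0.5546  0.1939 -0.5492  1.9609  0.1194  1.0178  0.3274] [ 0.0862 -1.0887 -0.7757] 3.0
[[ 0.9293  0.3533  0.1071  0.4584]
 [ 0.3692 -0.8888 -0.2715 -0.0178]
 [-0.0008  0.2918 -0.9565  0.4941]
 [ 0.      0.      0.      1.    ]]
holder [(array([297., 165.]), 0.77)]
sensor_front []
sensor_rear [(array([296., 257.]), 0.94), (array([298., 165.]), 0.41)]
gauge_line [(array([296., 141.]), 0.69), (array([295., 166.]), 0.46)]
gauge_handle [(array([344., 129.]), 0.86)]
gauge_hinge [(array([332., 144.]), 0.57)]
clamp_knob [(array([297., 188.]), 0.72)]
clamp_cap [(array([297., 189.]), 0.59)]
sensor [(array([294., 213.]), 0.95)]
```

View pics/w1.png

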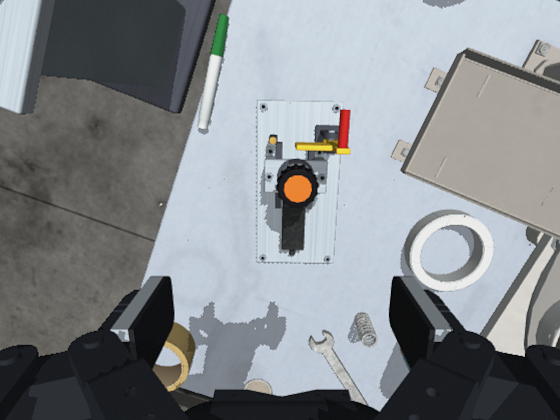

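```bash
cat > fit.py <<'E'
from h import *
from scipy.optimize import least_squares
np.set_printoptions(precision=4,suppress=True)
w=imaging.capture("wrist")
r=imaging.cut_out(w,"holder")[0]["region"]
c=cv2.approxPolyDP(cv2.convexHull(cv2.findContours(r.astype(np.uint8),0,1)[0][0]),5,True)[:,0];print(c.tolist())
pts={(-50,87,10):(258,100),(60,87,10):(342,101),(60,-135,10):(335,264),(-50,-135,10):(257,263)}
m=imaging.mark_of(w,"clamp_cap")[0]["uv"]
def f(q):
    R=np.array([[np.cos(q[2]),-np.sin(q[2])],[np.sin(q[2]),np.cos(q[2])]])
    return np.concatenate([(R.T@(onz(w,uv,h[2]/1e3)[:2]-q[:2])-np.array(h[:2])/1e3) for h,uv in pts.items()])
s=least_squares(f,[.51,-.09,.37]);print(s.x,s.fun*1000)
print("knob",onz(w,m,.122))
H=lambda x,y:(s.x[:2]+np.array([x*np.cos(s.x[2])-y*np.sin(s.x[2]),x*np.sin(s.x[2])+y*np.cos(s.x[2])])/1e3)
print("rear",onz(w,imaging.mark_of(w,"sensor_rear")[0]["uv"],.023))
u=imaging.mark_of(w,"gauge_handle")[0]["uv"]
T=w["cam_to_world"];K=w["camera_matrix"]
for a in np.arange(1.5,2.01,.05):
    p=np.append(H(40-72*np.cos(a),62),.058+.072*np.sin(a));q=K@(T[:3,:3].T@(p-T[:3,3]));print(round(a,2),q[:2]/q[2],p,u)
for k in [(0,0),(-32,62),(40,41),(0,-95)]:print(k,H(*k))
E
python3 fit.py
```

```text
[[342, 102], [350, 110], [350, 151], [333, 260], [259, 261], [257, 101]]
[ 0.5073 -0.0944  0.3646] [ 2.278   0.5807 -2.3559  0.5543  0.8189 -0.7115 -0.741  -0.4234]
knob [ 0.5055 -0.0918  0.122 ]
rear [ 0.5487 -0.2023  0.023 ]
1.5 [336.3619 128.8294] [ 0.5178 -0.024   0.1298] [344.6, 129.4]
1.55 [340.1153 128.8849] [ 0.5212 -0.0228  0.13  ] [344.6, 129.4]
1.6 [343.8456 128.9264] [ 0.5245 -0.0215  0.13  ] [344.6, 129.4]
1.65 [347.538  128.9537] [ 0.5279 -0.0202  0.1298] [344.6, 129.4]
1.7 [351.178  128.9667] [ 0.5312 -0.0189  0.1294] [344.6, 129.4]
1.75 [354.7514 128.9654] [ 0.5345 -0.0177  0.1288] [344.6, 129.4]
1.8 [358.2446 128.9498] [ 0.5378 -0.0164  0.1281] [344.6, 129.4]
1.85 [361.6444 128.9201] [ 0.5411 -0.0152  0.1272] [344.6, 129.4]
1.9 [364.9383 128.8766] [ 0.5443 -0.0139  0.1261] [344.6, 129.4]
1.95 [368.1145 128.8194] [ 0.5475 -0.0127  0.1249] [344.6, 129.4]
2.0 [371.1621 128.7491] [ 0.5505 -0.0115  0.1235] [344.6, 129.4]
(0, 0) [ 0.5073 -0.0944]
(-32, 62) [ 0.4553 -0.0479]
(40, 41) [ 0.53   -0.0419]
(0, -95) [ 0.5412 -0.1832]
```

Emit:
jog_arm(
  deltas=[
    [1.2, 2.4, -4, -0.01],
    [2.4, 4.8, -8, -0.01],
    [3.7, 7.1, -12, -0.01],
    [3.7, 7.1, -13, -0.01],
    [3.7, 7.1, -13, -0.01],
    [3.7, 7.1, -13, -0.01],
  ],
  fingers=5,
  newtons=25,
)

```text
t: 4.35
tool_pos: [0.5231, -0.0164, 0.2019]
eef_rot: [0.567, 0.823, -0.0, 0.0]
force: [-0.5, -0.1, -0.2]
gripper_width: 0.581
grasp_force: 0.0
```

Run:
```python
from h import *
np.set_printoptions(precision=4,suppress=True)
st=get_state();print(st["tool_pos"],st["eef_rot"],st["joints"])
w=imaging.capture("wrist");save(w,"w2")
for n,z in [("gauge_handle",.13),("gauge_hinge",.058),("clamp_cap",.122),("sensor_rear",.023),("gauge_line",.02)]:
    m=imaging.mark_of(w,n)
    print(n,[(np.round(k["uv"],0),round(k["confidence"],2),onz(w,k["uv"],z)) for k in m[:2]])
```

```text
[ 0.5231 -0.0164  0.2019] [ 0.5675  0.8234 -0.0001  0.0005] [ 0.3529  0.3935 -0.5283  2.0529  0.2842  0.7642  0.0148]
gauge_handle [(array([280., 221.]), 0.55, array([ 0.5239, -0.0206,  0.13  ]))]
gauge_hinge [(array([278., 220.]), 0.89, array([ 0.5296, -0.0424,  0.058 ]))]
clamp_cap [(array([220., 297.]), 0.65, array([ 0.5046, -0.0937,  0.122 ]))]
sensor_rear [(array([246., 345.]), 0.78, array([ 0.552 , -0.2002,  0.023 ]))]
gauge_line [(array([238., 208.]), 0.7, array([ 0.4937, -0.0568,  0.02  ]))]
```

View pics/w2.png

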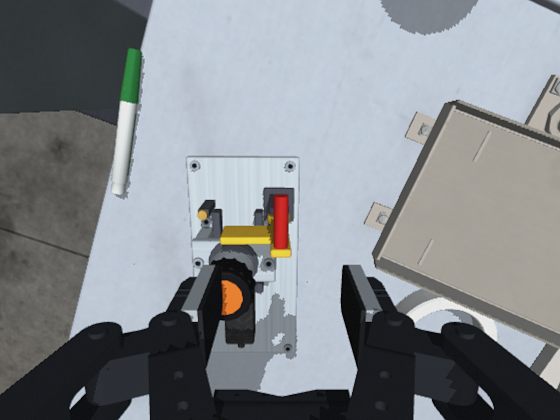

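Emit:
jog_arm(
  deltas=[
    [0, 0.1, -4, 0],
    [0, 0.1, -7, 0],
    [0, 0.1, -8.4, 0],
    [0, 0.1, -8.4, 0],
  ],
)

```text
t: 5.05
tool_pos: [0.5214, -0.0148, 0.1159]
eef_rot: [0.567, 0.824, -0.001, -0.001]
force: [0.4, -0.4, 0.4]
gripper_width: 0.584
grasp_force: 0.0
```

Emit:
jog_arm(
  deltas=[
    [0, 0, 0, 0],
    [0, 0, 0, 0],
    [0, 0, 0, 0],
    [0, 0, 0, 0],
    [0, 0, 0, 0],
  ],
  fingers=0.5,
  newtons=20,
)

```text
t: 5.55
tool_pos: [0.523, -0.0146, 0.1178]
eef_rot: [0.567, 0.824, 0.0, 0.0]
force: [0.1, -0.1, -0.2]
gripper_width: 0.056
grasp_force: 0.0
```

Run:
```python
import numpy as np
np.set_printoptions(precision=2,suppress=True)
c,s=np.cos(.365),np.sin(.365);a0=1.61
for a in list(np.linspace(1.61,0,13)[1:]):
    dx=72*(np.cos(a0)-np.cos(a));dz=72*(np.sin(a)-np.sin(a0));print(round(a,2),np.array([dx*c,dx*s,dz])/10)
```

```text
1.48 [-0.9  -0.34 -0.03]
1.34 [-1.79 -0.68 -0.18]
1.21 [-2.65 -1.01 -0.46]
1.07 [-3.47 -1.33 -0.87]
0.94 [-4.23 -1.62 -1.38]
0.8 [-4.93 -1.88 -2.  ]
0.67 [-5.53 -2.11 -2.72]
0.54 [-6.04 -2.31 -3.51]
0.4 [-6.45 -2.47 -4.37]
0.27 [-6.75 -2.58 -5.29]
0.13 [-6.93 -2.65 -6.23]
0.0 [-6.99 -2.67 -7.19]
```

Run:
```python
from h import *
np.set_printoptions(precision=4,suppress=True)
w=imaging.capture("wrist");s=imaging.capture("side");save(w,"w3")
rs=[]
for p in(w,s):
    m=imaging.mark_of(p,"gauge_handle");print([(k["uv"],k["confidence"]) for k in m])
a=w["image"];b=cv2.resize(s["image"][170:290,215:335],(420,420),interpolation=2)
cv2.imwrite("pics/c3.png",np.hstack([a[:,90:470],b])[:,:,::-1])
```

```text
[([278.6, 283.7], 0.97)]
[([287.5, 265.4], 0.68), ([272.1, 198.5], 0.48)]
```

View pics/c3.png

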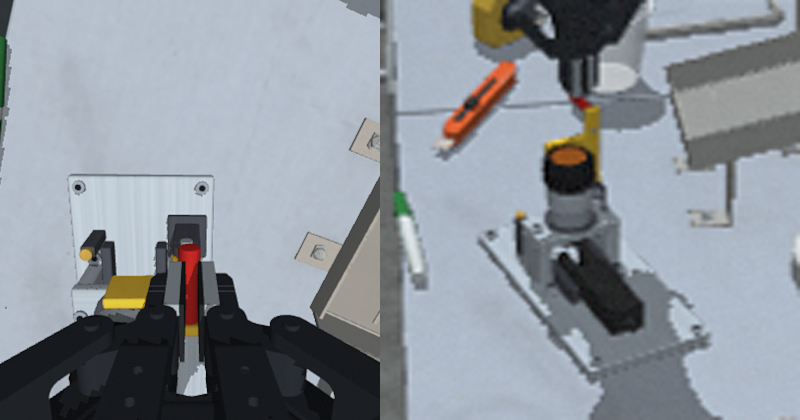

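Run:
```python
from h import *
a=cv2.imread("pics/w3.png")[220:400,200:370]
cv2.imwrite("pics/c4.png",cv2.resize(a,None,fx=3.3,fy=3.3,interpolation=2))
st=get_state();print(st["gripper_width"],st["grasp_force"])
w=imaging.capture("wrist")
K=w["camera_matrix"];T=w["cam_to_world"]
t=np.array(st["tool_pos"])
for p in [t,t+[0,0,.019],[.5224,-.0148,.13],[.5224+.005*.934-.0125*.357,-.0148+.0018+.0117,.13],[.5224-.005*.934-.0125*.357,-.0148-.0018+.0117,.13]]:
    q=K@(T[:3,:3].T@(p-T[:3,3]));print(p,q[:2]/q[2])
```

```text
0.05560900744162746 0.0
[ 0.52270143 -0.0145225   0.11727409] [281.34680459 260.0339979 ]
[ 0.52270143 -0.0145225   0.13627409] [281.34544785 278.36399125]
[0.5224, -0.0148, 0.13] [280.49356323 272.17190055]
[0.5226074999999999, -0.0013000000000000008, 0.13] [291.99482473 246.10310558]
[0.5132675, -0.0049, 0.13] [269.08858951 246.1268467 ]
```

View pics/c4.png

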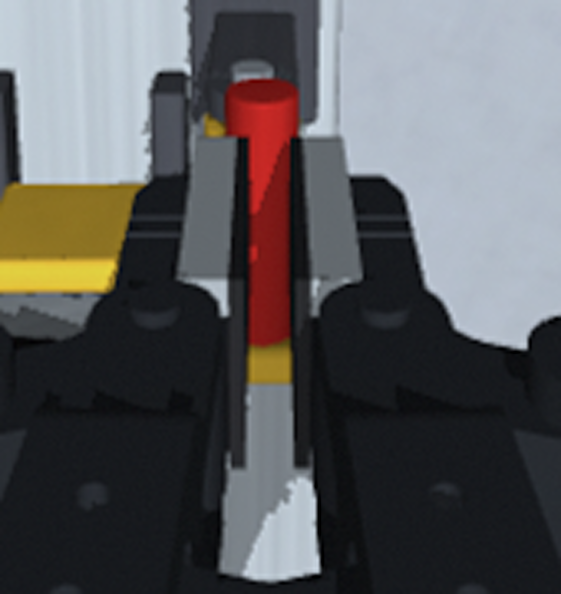

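Emit:
jog_arm(
  deltas=[
    [0, 0, 0.5, 0],
    [0, 0, 0.5, 0],
    [0, 0, 0, 0],
    [0, 0, -0.8, 0],
    [0, 0, -1.5, 0],
    [0, 0, -1.5, 0],
  ],
  fingers=4,
)

```text
t: 6.4
tool_pos: [0.5215, -0.0146, 0.1008]
eef_rot: [0.567, 0.824, -0.001, -0.001]
force: [-0.2, 0.0, -0.9]
gripper_width: 0.466
grasp_force: 0.0
```

Emit:
jog_arm(
  deltas=[
    [0, 0, 0, 0],
    [0, 0, 0, 0],
    [0, 0, 0, 0],
    [0, 0, 0, 0],
  ],
  fingers=0.5,
)

```text
t: 6.8
tool_pos: [0.5228, -0.0144, 0.1023]
eef_rot: [0.567, 0.824, 0.0, 0.0]
force: [0.2, 1.4, -1.1]
gripper_width: 0.106
grasp_force: 20.8
```

Emit:
jog_arm(
  deltas=[
    [-0.9, -0.34, -0.03, 0],
    [-1.79, -0.68, -0.18, 0],
    [-2.65, -1.01, -0.46, 0],
    [-2.65, -1.01, -0.46, 0],
  ],
)

```text
t: 7.2
tool_pos: [0.4938, -0.0254, 0.0972]
eef_rot: [0.567, 0.824, -0.001, -0.001]
force: [0.3, 1.7, 0.3]
gripper_width: 0.103
grasp_force: 20.7
```

Run:
```python
from h import *
np.set_printoptions(precision=4,suppress=True)
st=get_state();print(st["tool_pos"],st["force"],st["wrist_torque"])
w=imaging.capture("wrist");s=imaging.capture("side");t=imaging.capture("top")
a=w["image"];b=cv2.resize(s["image"][170:290,215:335],(420,420),interpolation=2)
cv2.imwrite("pics/c5.png",np.hstack([a[:,90:470],b])[:,:,::-1])
```

```text
[ 0.4938 -0.0254  0.0972] [0.2784 1.6911 0.328 ] [ 0.2743 -0.0732  0.0261]
```

View pics/c5.png

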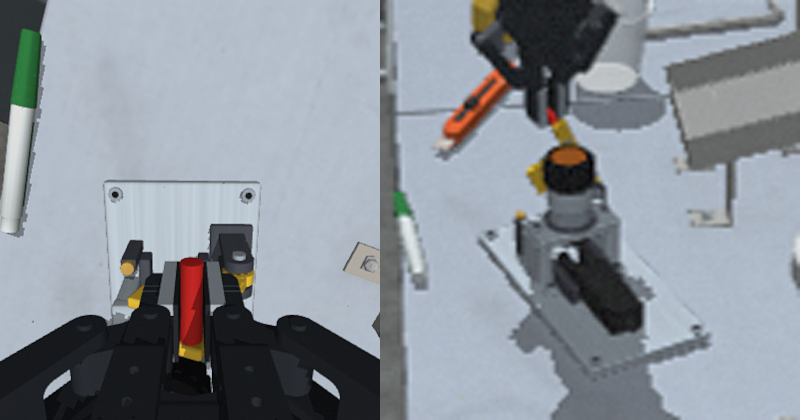

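Emit:
jog_arm(
  deltas=[
    [-0.82, -0.32, -0.41, 0],
    [-1.58, -0.61, -0.92, 0],
    [-2.28, -0.87, -1.54, 0],
    [-2.88, -1.1, -2.26, 0],
    [-3.39, -1.3, -3.05, 0],
    [-3.39, -1.3, -3.05, 0],
  ],
)

```text
t: 7.95
tool_pos: [0.4621, -0.0374, 0.066]
eef_rot: [0.567, 0.824, 0.0, -0.0]
force: [2.7, 3.0, -3.7]
gripper_width: 0.104
grasp_force: 21.2
```

Emit:
jog_arm(
  deltas=[
    [-0.25, -0.1, -0.45, 0],
    [-0.41, -0.16, -0.86, 0],
    [-0.58, -0.22, -1.3, 0],
    [-0.7, -0.27, -1.8, 0],
    [-0.7, -0.27, -1.8, 0],
    [-0.7, -0.27, -1.8, 0],
  ],
)

```text
t: 8.55
tool_pos: [0.4554, -0.0402, 0.0489]
eef_rot: [0.567, 0.824, 0.0, -0.0]
force: [2.9, 4.9, -1.2]
gripper_width: 0.104
grasp_force: 21.5
```

Emit:
jog_arm(
  deltas=[
    [-0.09, -0.04, -0.4, 0],
    [-0.18, -0.07, -0.9, 0],
    [-0.22, -0.08, -1.3, 0],
    [-0.24, -0.09, -1.6, 0],
    [-0.24, -0.09, -1.6, 0],
    [-0.24, -0.09, -1.6, 0],
  ],
)

```text
t: 9.15
tool_pos: [0.4529, -0.0411, 0.033]
eef_rot: [0.567, 0.824, -0.0, -0.0]
force: [2.5, 4.2, 0.7]
gripper_width: 0.104
grasp_force: 22.1
```

Emit:
jog_arm(
  deltas=[
    [0, 0, -0.2, 0],
    [0, 0, -0.4, 0],
    [0, 0, -0.4, 0],
  ],
)

```text
t: 9.45
tool_pos: [0.4527, -0.0412, 0.0289]
eef_rot: [0.567, 0.824, -0.0, -0.0]
force: [2.4, 4.4, -0.3]
gripper_width: 0.104
grasp_force: 22.2
```

Emit:
jog_arm(
  deltas=[
    [0, 0, -0.2, 0],
    [0, 0, -0.3, 0],
    [0, 0, -0.3, 0],
    [0, 0, -0.3, 0],
  ],
)

```text
t: 9.85
tool_pos: [0.4528, -0.0413, 0.0269]
eef_rot: [0.567, 0.824, -0.0, 0.0]
force: [-0.2, 4.9, 12.7]
gripper_width: 0.104
grasp_force: 23.4
```

Run:
```python
from h import *
w=imaging.capture("wrist");s=imaging.capture("side")
a=w["image"];b=cv2.resize(s["image"][170:290,215:335],(420,420),interpolation=2)
cv2.imwrite("pics/c6.png",np.hstack([a[:,90:470],b])[:,:,::-1])
st=get_state();print(st["wrist_torque"])
```

```text
[ 0.97985501  0.00511266 -0.07525482]
```

View pics/c6.png

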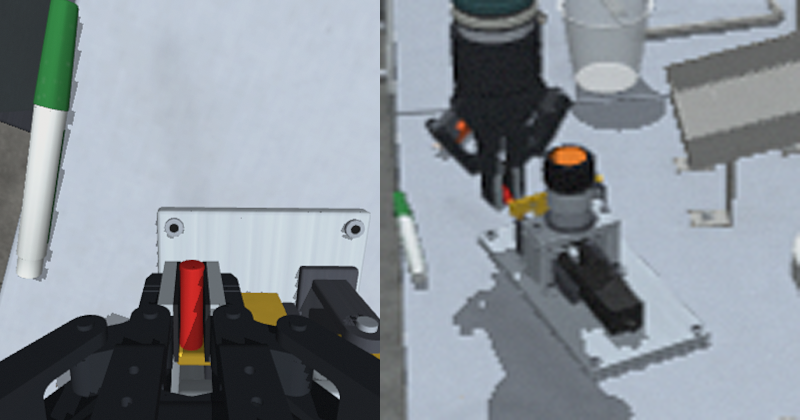

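Emit:
jog_arm(
  deltas=[
    [0, 0, 0.3, 0],
    [0, 0, 0.3, 0],
    [0, 0, 0.3, 0],
    [0, 0, 1, 0],
    [0, 0, 3, 0],
    [0, 0, 7, 0],
    [0, 0, 12, 0],
    [2, -3.5, 15.5, 0],
    [4, -7, 15.5, 0],
    [6, -11, 15.5, 0],
    [8.5, -15.5, 15.5, 0],
    [10.9, -19.5, 15.5, 0],
  ],
  fingers=3.5,
)

```text
t: 11.15
tool_pos: [0.5613, -0.2387, 0.1814]
eef_rot: [0.567, 0.823, -0.001, -0.0]
force: [1.1, 0.1, 0.6]
gripper_width: 0.41
grasp_force: 0.0
```

Emit:
jog_arm(
  deltas=[
    [0, 0, -4, 0],
    [0, 0, -8, 0],
    [0, 0, -12, 0],
    [0, 0, -15, 0],
    [0, 0, -15, 0],
    [0, 0, -15, 0],
  ],
  fingers=0,
)

```text
t: 11.75
tool_pos: [0.5614, -0.2362, 0.0312]
eef_rot: [0.567, 0.824, -0.0, -0.001]
force: [0.5, -0.4, -0.2]
gripper_width: 0.003
grasp_force: 0.0
```

Run:
```python
from h import *
np.set_printoptions(precision=4,suppress=True)
st=get_state();print(st["tool_pos"],st["force"],st["joints"])
w=imaging.capture("wrist");s=imaging.capture("side")
for p in (w,s):
  for n in ("sensor_rear","gauge_handle"):
    print(n,[(k["uv"],k["confidence"]) for k in imaging.mark_of(p,n)])
a=w["image"];b=cv2.resize(s["image"][170:290,215:335],(420,420),interpolation=2)
cv2.imwrite("pics/c7.png",np.hstack([a[:,90:470],b])[:,:,::-1])
```

```text
[ 0.5614 -0.2362  0.0312] [ 0.4897 -0.3626 -0.2042] [ 0.5889  0.7201 -0.3805  1.9685  0.4919  0.5453  0.2318]
sensor_rear [([280.7, 182.4], 0.88)]
gauge_handle []
sensor_rear [([284.8, 263.9], 0.55)]
gauge_handle [([250.1, 222.1], 0.59)]
```

View pics/c7.png

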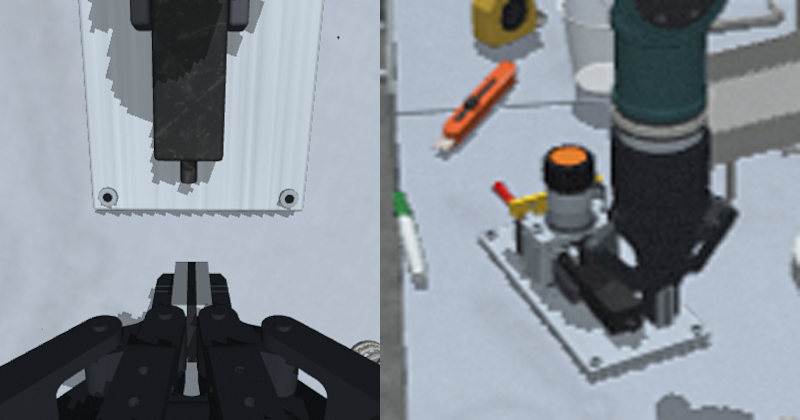

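Emit:
jog_arm(
  deltas=[
    [0, 0, -1.2, 0],
    [0, 0, -2.3, 0],
    [0, 0, -2.3, 0],
    [0, 0, -2.3, 0],
  ],
)

```text
t: 12.45
tool_pos: [0.5613, -0.2359, 0.0072]
eef_rot: [0.567, 0.824, -0.0, -0.001]
force: [-0.3, -0.7, 0.6]
gripper_width: 0.001
grasp_force: 0.0
```

Run:
```python
from h import *
np.set_printoptions(precision=4,suppress=True)
st=get_state();print(st["tool_pos"],st["force"])
w=imaging.capture("wrist")
K=w["camera_matrix"];T=w["cam_to_world"];t=np.array(st["tool_pos"])
yv=np.array([-.357,.934,0])
for dz in (0,.01,.02,.03):
  p=t+yv*.011+[0,0,dz];q=K@(T[:3,:3].T@(p-T[:3,3]));print(dz,q[:2]/q[2])
im=w["image"][:, 281-6:281+7].mean(2);print(np.round(im[235:300].mean(1)).astype(int))
print(onz(w,imaging.mark_of(w,"sensor_rear")[0]["uv"],.023))
```

```text
[ 0.5613 -0.2359  0.0072] [-0.277  -0.7436  0.6377]
0 [281.3745 238.6147]
0.01 [281.343  246.6743]
0.02 [281.3076 255.7297]
0.03 [281.2675 265.9779]
[198 198 198 198 197 197 197 197 197 197 197 197 197 197 197 198 198 198
 198 198 198 198 198 198 199 203 167  43  57  58  58  58  58  57  58  57
  54  54  54  54  54  54  54  54  54  53  50  50  50  51  50  50  50  50
  50  50  48  47  47  47  47  47  48  47  47]
[ 0.5482 -0.2028  0.023 ]
```

Emit:
jog_arm(
  deltas=[
    [0, 0, -0.3, 0],
    [0, 0, -0.6, 0],
    [0, 0, -0.6, 0],
  ],
)

```text
t: 12.85
tool_pos: [0.5616, -0.2362, 0.0018]
eef_rot: [0.567, 0.824, -0.0, -0.0]
force: [1.5, -0.1, -0.7]
gripper_width: -0.003
grasp_force: 0.0
```

Emit:
jog_arm(
  deltas=[
    [0, 0, -0.3, 0],
    [0, 0, -0.6, 0],
    [0, 0, -0.6, 0],
  ],
)

```text
t: 13.15
tool_pos: [0.5615, -0.2361, -0.0044]
eef_rot: [0.567, 0.824, -0.0, -0.0]
force: [0.3, 0.1, -0.2]
gripper_width: -0.004
grasp_force: 0.0
```

Emit:
jog_arm(
  deltas=[
    [0, 0, 0.3, 0],
    [-0.5, 1.31, 0.3, 0],
    [-0.86, 2.24, 0.3, 0],
    [-1.1, 2.8, 0.3, 0],
    [-1.3, 3.4, 0.3, 0],
    [-1.5, 4, 0.3, 0],
    [-1.75, 4.6, 0.3, 0],
    [-1.96, 5.14, 0.3, 0],
    [-1.96, 5.14, 0.3, 0],
  ],
)

```text
t: 14.05
tool_pos: [0.5419, -0.1836, -0.0009]
eef_rot: [0.566, 0.824, 0.0, -0.0]
force: [0.0, -0.2, -0.5]
gripper_width: 0.001
grasp_force: 0.0
```

Run:
```python
from h import *
np.set_printoptions(precision=4,suppress=True)
st=get_state();print(st["tool_pos"],st["force"])
w=imaging.capture("wrist");save(w,"w8")
m=imaging.mark_of(w,"sensor_rear");print([(k["uv"],k["confidence"],onz(w,k["uv"],.023)) for k in m])
```

```text
[ 0.5419 -0.1836 -0.0009] [ 0.0028 -0.2187 -0.4774]
[]
```

View pics/w8.png

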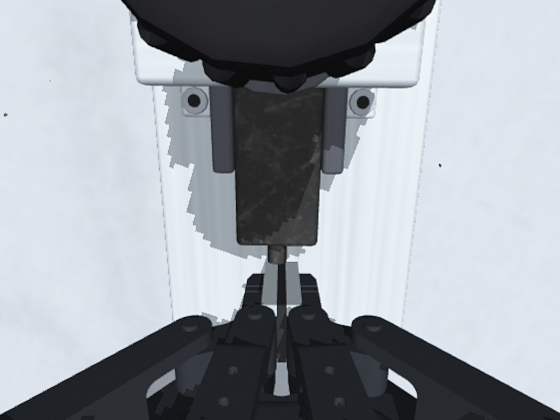

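Emit:
jog_arm(
  deltas=[
    [-0.07, 0.19, 0, 0],
    [-0.14, 0.37, 0, 0],
    [-0.18, 0.47, 0, 0],
    [-0.18, 0.47, 0, 0],
    [-0.18, 0.47, 0, 0],
  ],
)

```text
t: 14.65
tool_pos: [0.5405, -0.1801, -0.0009]
eef_rot: [0.567, 0.824, -0.0, -0.0]
force: [0.2, -0.2, -0.0]
gripper_width: -0.002
grasp_force: 0.0
```

Emit:
jog_arm(
  deltas=[
    [-0.02, 0.05, 0, 0],
    [-0.04, 0.1, 0, 0],
    [-0.05, 0.14, 0, 0],
    [-0.05, 0.14, 0, 0],
    [-0.05, 0.14, 0, 0],
  ],
)

```text
t: 15.15
tool_pos: [0.54, -0.1787, -0.0009]
eef_rot: [0.567, 0.824, -0.0, -0.0]
force: [0.6, 0.5, -0.7]
gripper_width: 0.002
grasp_force: 0.1
```

Emit:
jog_arm(
  deltas=[
    [-0.02, 0.05, 0, 0],
    [-0.04, 0.09, 0, 0],
    [-0.04, 0.09, 0, 0],
    [-0.04, 0.09, 0, 0],
  ],
)

```text
t: 15.55
tool_pos: [0.5396, -0.1777, -0.0009]
eef_rot: [0.567, 0.824, 0.0, -0.0]
force: [0.1, 0.2, -0.3]
gripper_width: -0.002
grasp_force: 0.0
```

Emit:
jog_arm(
  deltas=[
    [-0.02, 0.05, 0, 0],
    [-0.04, 0.09, 0, 0],
    [-0.04, 0.09, 0, 0],
    [-0.04, 0.09, 0, 0],
  ],
)

```text
t: 15.95
tool_pos: [0.5391, -0.1768, -0.0009]
eef_rot: [0.567, 0.824, -0.0, -0.0]
force: [0.4, -0.8, 0.2]
gripper_width: 0.006
grasp_force: 0.0
```

Emit:
jog_arm(
  deltas=[
    [-0.02, 0.05, 0, 0],
    [-0.04, 0.09, 0, 0],
    [-0.04, 0.09, 0, 0],
    [-0.04, 0.09, 0, 0],
  ],
)

```text
t: 16.35
tool_pos: [0.5388, -0.1759, -0.0009]
eef_rot: [0.567, 0.824, -0.0, -0.0]
force: [0.5, 0.2, -0.2]
gripper_width: 0.003
grasp_force: 0.0
```

Emit:
jog_arm(
  deltas=[
    [-0.02, 0.05, 0, 0],
    [-0.04, 0.09, 0, 0],
    [-0.04, 0.09, 0, 0],
    [-0.04, 0.09, 0, 0],
  ],
)

```text
t: 16.75
tool_pos: [0.5386, -0.1754, -0.0008]
eef_rot: [0.567, 0.824, -0.0, 0.0]
force: [1.0, -0.7, 0.1]
gripper_width: -0.0
grasp_force: 0.6
```

Emit:
jog_arm(
  deltas=[
    [-0.02, 0.05, 0, 0],
    [-0.04, 0.09, 0, 0],
    [-0.04, 0.09, 0, 0],
    [-0.04, 0.09, 0, 0],
  ],
)

```text
t: 17.15
tool_pos: [0.5386, -0.1751, -0.0007]
eef_rot: [0.567, 0.824, -0.0, 0.001]
force: [2.4, -2.9, -1.1]
gripper_width: 0.0
grasp_force: 2.1
```

Emit:
jog_arm(
  deltas=[
    [-0.02, 0.05, 0, 0],
    [-0.04, 0.09, 0, 0],
    [-0.04, 0.09, 0, 0],
    [-0.04, 0.09, 0, 0],
  ],
)

```text
t: 17.55
tool_pos: [0.5386, -0.1749, -0.0006]
eef_rot: [0.567, 0.823, -0.0, 0.001]
force: [1.6, -4.9, -0.9]
gripper_width: -0.0
grasp_force: 2.9
```

Run:
```python
from h import *
np.set_printoptions(precision=4,suppress=True)
st=get_state();print(st["tool_pos"],st["force"])
w=imaging.capture("wrist")
for n in ("sensor_rear","sensor"):
  m=imaging.mark_of(w,n);print(n,[(k["uv"],k["confidence"],onz(w,k["uv"],.023)) for k in m])
m=imaging.cut_out(w,"sensor")
if m:
  r=m[0]["region"];v,u=np.where(r);print(m[0]["confidence"],u.min(),u.max(),v.min(),v.max(),u[v==v.max()])
  c=r.sum(1);print(c[c>0])
```

```text
[ 0.5386 -0.1749 -0.0006] [ 1.6444 -4.9442 -0.8829]
sensor_rear [([276.9, 268.0], 0.55, array([ 0.5343, -0.1689,  0.023 ]))]
sensor []
0.96 234 322 155 264 [273 274 275 276 277 278 279 280 281]
[ 2  6 10 13 25 37 46 52 59 59 61 63 66 67 69 73 81 86 86 86 85 85 85 85
 85 85 85 85 85 85 85 85 85 85 85 85 85 85 85 85 85 85 86 85 86 86 86 86
 86 86 86 86 86 86 85 85 85 85 84 84 84 84 84 84 83 83 83 83 83 84 84 84
 83 83 83 83 83 83 83 83 83 83 82 82 82 82 82 81 81 80 80 78 76 71 26 22
 22 21 20 20 20 20 20 20 20 20 19 18 15  9]
```

Emit:
jog_arm(
  deltas=[
    [0.3, -0.8, 0, 0],
    [0.8, -2.2, 0, 0],
    [1.4, -3.7, 0.5, 0],
    [1.4, -3.7, 4, 0],
    [1.4, -3.7, 8, 0.1],
    [1.4, -3.7, 12, 0.25],
    [1.4, -3.7, 17, 0.4],
    [0, 0, 17, 0.5],
    [-1.5, 4, 17, 0.65],
    [-3.2, 8, 17, 0.8],
    [-3.2, 8, 17, 0.9],
    [-3.2, 8, 17, 0.9],
  ],
  fingers=7,
)

```text
t: 18.95
tool_pos: [0.5046, -0.0923, 0.1691]
eef_rot: [0.151, 0.989, 0.0, -0.001]
force: [0.0, -0.2, -0.0]
gripper_width: 0.817
grasp_force: 0.0
```

Run:
```python
from h import *
np.set_printoptions(precision=4,suppress=True)
st=get_state();print(st["tool_pos"],st["force"],st["joints"])
w=imaging.capture("wrist");t=imaging.capture("top");s=imaging.capture("side")
rs=[]
for p,k in((w,1),(t,1),(s,1)):
  m=imaging.mark_of(p,"clamp_cap");print([(q["uv"],q["confidence"],onz(p,q["uv"],.122)) for q in m])
  for n,z in(("sensor_rear",.023),("gauge_handle",.058)):
    m=imaging.mark_of(p,n);print(n,[(q["confidence"],onz(p,q["uv"],z)) for q in m[:1]])
  m=imaging.cut_out(p,"clamp_knob")
  if m: v,u=np.where(m[0]["region"]);print("cut",u.min(),u.max(),v.min(),v.max())
# orange cap centroid
h=cv2.cvtColor(w["image"],cv2.COLOR_RGB2HSV);o=(h[...,0]>5)&(h[...,0]<20)&(h[...,1]>180)&(h[...,2]>150)
v,u=np.where(o);print(len(u),u.mean(),v.mean(),onz(w,(u.mean(),v.mean()),.122))
```

```text
[ 0.5046 -0.0923  0.1691] [ 0.0361 -0.2206 -0.0359] [ 0.684   0.4912 -0.7888  2.0945  0.5088  0.7551  0.8393]
[([282.8, 233.1], 0.55, array([ 0.5076, -0.0927,  0.122 ]))]
sensor_rear [(0.68, array([ 0.5345, -0.1662,  0.023 ]))]
gauge_handle [(0.75, array([ 0.4544, -0.0468,  0.058 ]))]
[([275.7, 204.2], 0.69, array([ 0.5094, -0.0858,  0.122 ]))]
sensor_rear []
gauge_handle [(0.48, array([ 0.454 , -0.0326,  0.058 ]))]
cut 271 286 202 215
[([266.0, 213.9], 0.56, array([ 0.4988, -0.091 ,  0.122 ])), ([264.7, 236.7], 0.17, array([ 0.4844, -0.2088,  0.122 ]))]
sensor_rear [(0.78, array([ 0.5388, -0.1721,  0.023 ]))]
gauge_handle [(0.53, array([ 0.4488, -0.0313,  0.058 ]))]
cut 262 275 212 231
1652 281.44370460048424 230.2324455205811 [ 0.5056 -0.0929  0.122 ]
```

Emit:
jog_arm(
  deltas=[
    [0.15, -0.07, -3, 0],
    [0.15, -0.07, -6, 0],
    [0.15, -0.07, -8.5, 0],
    [0.15, -0.07, -9.4, 0],
    [0.15, -0.07, -9.4, 0],
  ],
)

```text
t: 20.2
tool_pos: [0.5063, -0.0938, 0.0742]
eef_rot: [0.152, 0.988, 0.0, -0.001]
force: [0.6, 0.7, 1.0]
gripper_width: 0.821
grasp_force: 0.0
```

Emit:
jog_arm(
  deltas=[
    [0, 0, 0, 0],
    [0, 0, 0, 0],
    [0, 0, 0, 0],
    [0, 0, 0, 0],
    [0, 0, 0, 0],
  ],
  fingers=3.5,
  newtons=40,
)

```text
t: 20.7
tool_pos: [0.5082, -0.0936, 0.0758]
eef_rot: [0.152, 0.988, 0.0, 0.001]
force: [0.8, 1.3, 0.0]
gripper_width: 0.48
grasp_force: 41.3
```

Emit:
jog_arm(
  deltas=[
    [0, 0, -0.1, 0],
    [0, 0, -0.25, 0],
    [0, 0, -0.4, 0],
    [0, 0, -0.4, 0],
    [0, 0, -0.4, 0],
  ],
)

```text
t: 21.2
tool_pos: [0.508, -0.0938, 0.0712]
eef_rot: [0.152, 0.988, 0.0, 0.001]
force: [3.1, 1.6, 2.9]
gripper_width: 0.482
grasp_force: 41.7
```

Emit:
jog_arm(
  deltas=[
    [0, 0, 0.4, 0],
    [0, 0, 0.4, -0.06],
    [0, 0, 0.4, -0.11],
    [0, 0, 0.4, -0.11],
    [0, 0, 0.15, -0.11],
    [0, 0, 0, -0.11],
    [0, 0, 0, -0.11],
    [0, 0, 0, -0.11],
  ],
)

```text
t: 22.0
tool_pos: [0.5079, -0.0938, 0.0714]
eef_rot: [0.206, 0.979, 0.0, 0.001]
force: [3.4, 0.9, 3.2]
gripper_width: 0.487
grasp_force: 41.7
```

Emit:
jog_arm(
  deltas=[
    [0, 0, -0.1, 0],
    [0, 0, -0.2, 0],
    [0, 0, -0.2, 0],
    [0, 0, -0.2, 0],
  ],
)

```text
t: 22.4
tool_pos: [0.5079, -0.0938, 0.0695]
eef_rot: [0.206, 0.978, 0.0, 0.001]
force: [4.6, 2.0, 6.2]
gripper_width: 0.481
grasp_force: 41.9
```

Run:
```python
from h import *
np.set_printoptions(precision=4,suppress=True)
st=get_state();print(st["tool_pos"],st["force"],st["t"])
w=imaging.capture("wrist")
h=cv2.cvtColor(w["image"],cv2.COLOR_RGB2HSV);o=(h[...,0]>5)&(h[...,0]<20)&(h[...,1]>180)&(h[...,2]>150)
v,u=np.where(o);print(len(u),u.mean(),v.mean(),u.min(),u.max(),v.min(),v.max())
```

```text
[ 0.5079 -0.0938  0.0695] [4.6309 2.0189 6.2259] 22.4
4338 282.0779160903642 307.422775472568 243 321 135 343
```

```bash
cat > cap.py <<'E'
from h import *
st=get_state();print(st["tool_pos"],np.round(st["force"],1),st["t"])
w=imaging.capture("wrist")
h=cv2.cvtColor(w["image"],cv2.COLOR_RGB2HSV);o=((h[...,0]>5)&(h[...,0]<20)&(h[...,1]>180)&(h[...,2]>150)).astype(np.uint8)
n,l,s,c=cv2.connectedComponentsWithStats(o)
for i in np.argsort(-s[1:,4])[:2]+1:print(s[i],c[i])
E
python3 cap.py
```

```text
[ 0.50789655 -0.0938017   0.06950987] [4.1 1.5 6.1] 22.45
[ 243  273   79   71 4323] [282.00879019 307.99699283]
[295 135  14  14  14] [301.5 141.5]
```

Emit:
jog_arm(
  deltas=[
    [0, 0, -0.1, 0],
    [0, 0, -0.2, 0],
    [0, 0, -0.2, 0],
    [0, 0, -0.2, 0],
  ],
)

```text
t: 22.9
tool_pos: [0.5079, -0.0938, 0.0677]
eef_rot: [0.206, 0.978, 0.0, 0.001]
force: [4.0, 0.9, 7.8]
gripper_width: 0.481
grasp_force: 42.1
```

```bash
python3 cap.py
```

```text
[ 0.50793753 -0.09384356  0.06773139] [4.  0.9 7.8] 22.9
[ 243  273   79   71 4326] [281.98589921 307.95746648]
[295 135  15  15  16] [302.    142.375]
```

Emit:
jog_arm(
  deltas=[
    [0, 0, -0.15, 0],
    [0, 0, -0.3, 0],
    [0, 0, -0.45, 0],
    [0, 0, -0.6, 0],
    [0, 0, -0.6, 0],
    [0, 0, -0.6, 0],
  ],
)

```text
t: 23.55
tool_pos: [0.508, -0.0938, 0.0625]
eef_rot: [0.206, 0.979, -0.0, 0.001]
force: [2.7, 2.2, 14.4]
gripper_width: 0.48
grasp_force: 42.8
```

```bash
python3 cap.py
```

```text
[ 0.50804463 -0.09384455  0.06246031] [ 2.7  2.2 14.4] 23.55
[ 243  273   79   71 4330] [281.79538106 307.8448037 ]
[298 139  13  12  13] [304.         144.92307692]
```

Emit:
jog_arm(
  deltas=[
    [0, 0, -0.1, 0],
    [0, 0, -0.2, 0],
    [0, 0, -0.2, 0],
    [0, 0, -0.2, 0],
  ],
)

```text
t: 24.0
tool_pos: [0.5083, -0.0939, 0.0619]
eef_rot: [0.206, 0.979, -0.001, 0.001]
force: [-1.4, 0.8, 28.3]
gripper_width: 0.479
grasp_force: 44.2
```

Emit:
jog_arm(
  deltas=[
    [0, 0, 0.05, 0],
    [0, 0, 0.05, -0.06],
    [0, 0, 0.05, -0.12],
    [0, 0, 0.05, -0.2],
    [0, 0, 0.05, -0.28],
    [0, 0, 0.05, -0.36],
    [0, 0, 0.05, -0.44],
    [0, 0, 0.05, -0.5],
    [0, 0, 0.05, -0.5],
  ],
)

```text
t: 24.9
tool_pos: [0.5075, -0.0947, 0.062]
eef_rot: [0.443, 0.897, -0.001, 0.001]
force: [-0.1, 1.1, 25.7]
gripper_width: 0.482
grasp_force: 43.8
```

```bash
cat > st.py <<'E'
from h import *
st=get_state();q=st["eef_rot"];print(np.round(st["tool_pos"],4),np.round(st["force"],1),np.round(st["wrist_torque"],3),"yaw",round(2*np.arctan2(q[1],q[0]),3),st["t"],np.round(st["joints"][6],2))
E
python3 st.py
```

```text
[ 0.5075 -0.0947  0.062 ] [-0.1  1.1 25.7] [ 0.157  0.223 -0.022] yaw 2.224 24.9 0.19
```

Emit:
jog_arm(
  deltas=[
    [0, 0, 0, -0.05],
    [0, 0, 0, -0.1],
    [0, 0, 0, -0.1],
  ],
)

```text
t: 25.2
tool_pos: [0.5073, -0.0949, 0.0619]
eef_rot: [0.487, 0.873, -0.001, 0.001]
force: [-0.7, 0.5, 25.4]
gripper_width: 0.482
grasp_force: 43.8
```

```bash
python3 st.py
```

```text
[ 0.5073 -0.0949  0.0619] [-0.7  0.5 25.4] [ 0.149  0.247 -0.039] yaw 2.124 25.2 0.12
```

Emit:
jog_arm(
  deltas=[
    [0, 0, 0, -0.05],
    [0, 0, 0, -0.1],
    [0, 0, 0, -0.1],
  ],
)

```text
t: 25.5
tool_pos: [0.5072, -0.0949, 0.062]
eef_rot: [0.528, 0.849, -0.002, 0.001]
force: [-0.9, 0.4, 26.7]
gripper_width: 0.485
grasp_force: 43.9
```

```bash
python3 st.py
```

```text
[ 0.5072 -0.0949  0.062 ] [-0.9  0.4 26.7] [0.027 0.281 0.768] yaw 2.03 25.5 0.05
```

Emit:
jog_arm(
  deltas=[
    [0, 0, 0, -0.05],
    [0, 0, 0, -0.08],
    [0, 0, 0, -0.08],
  ],
)

```text
t: 25.8
tool_pos: [0.507, -0.0956, 0.0616]
eef_rot: [0.562, 0.827, -0.002, 0.001]
force: [0.5, -0.2, 22.0]
gripper_width: 0.479
grasp_force: 44.2
```

```bash
python3 st.py
```

```text
[ 0.507  -0.0956  0.0616] [ 0.5 -0.2 22. ] [-0.309  0.231  0.344] yaw 1.947 25.8 -0.01
```

Emit:
jog_arm(
  deltas=[
    [0, 0, 0.15, 0],
    [0, 0, 0.3, 0],
    [0, 0, 0.45, 0],
    [0, 0, 0.55, 0],
    [0, 0, 0.55, 0],
    [0, 0, 0.55, 0],
  ],
)

```text
t: 26.4
tool_pos: [0.5068, -0.0955, 0.0658]
eef_rot: [0.562, 0.827, -0.001, 0.001]
force: [1.7, -1.0, 9.9]
gripper_width: 0.481
grasp_force: 43.2
```

```bash
python3 st.py
```

```text
[ 0.5068 -0.0955  0.0658] [ 1.7 -1.   9.9] [-0.291 -0.466  0.445] yaw 1.947 26.4 -0.0
```

Emit:
jog_arm(
  deltas=[
    [0, 0, 0.05, 0],
    [0, 0, 0.1, 0],
    [0, 0, 0.1, 0],
    [0, 0, 0.1, 0],
  ],
)

```text
t: 26.8
tool_pos: [0.5068, -0.0955, 0.0667]
eef_rot: [0.562, 0.827, -0.001, 0.0]
force: [3.3, -0.1, 9.9]
gripper_width: 0.483
grasp_force: 43.0
```

```bash
python3 st.py
```

```text
[ 0.5068 -0.0955  0.0667] [ 3.3 -0.1  9.9] [-0.264 -0.506  0.381] yaw 1.947 26.8 -0.0
```

Emit:
jog_arm(
  deltas=[
    [0, 0, 0.05, 0],
    [0, 0, 0.1, 0],
    [0, 0, 0.1, 0],
    [0, 0, 0.1, 0],
  ],
)

```text
t: 27.2
tool_pos: [0.5068, -0.0955, 0.0674]
eef_rot: [0.562, 0.827, -0.001, 0.0]
force: [3.9, -0.7, 6.0]
gripper_width: 0.485
grasp_force: 42.6
```

```bash
python3 st.py
```

```text
[ 0.5068 -0.0955  0.0674] [ 3.9 -0.7  6. ] [-0.286 -0.605  0.418] yaw 1.947 27.2 0.0
```

Emit:
jog_arm(
  deltas=[
    [0, 0, 0.05, 0],
    [0, 0, 0.1, 0],
    [0, 0, 0.1, 0],
    [0, 0, 0.1, 0],
  ],
)

```text
t: 27.6
tool_pos: [0.5068, -0.0954, 0.0677]
eef_rot: [0.563, 0.827, -0.001, 0.0]
force: [4.3, -1.9, 0.8]
gripper_width: 0.482
grasp_force: 42.0
```

```bash
python3 st.py; python3 cap.py
```

```text
[ 0.5068 -0.0954  0.0677] [ 4.3 -1.9  0.8] [-0.587 -0.94   0.4  ] yaw 1.946 27.6 0.0
[ 0.50676384 -0.09542037  0.06772432] [ 4.3 -1.9  0.8] 27.6
[ 242  272   81   71 4405] [281.97048808 307.19727582]
[206 160  18   2  19] [214.05263158 160.94736842]
```

Emit:
jog_arm(
  deltas=[
    [0, 0, 0, 0],
    [0, 0, 0, 0],
    [0, 0, 0, 0],
    [0, 0, 0, 0],
    [0, 0, 3, 0],
    [0, 0, 7, 0],
    [0, 0, 10.5, 0],
    [0, 0, 10.5, 0],
  ],
  fingers=7,
)

```text
t: 28.45
tool_pos: [0.51, -0.0939, 0.1772]
eef_rot: [0.563, 0.826, 0.002, 0.004]
force: [0.6, 0.3, 0.2]
gripper_width: 0.82
grasp_force: 0.0
```

Run:
```python
from h import *
np.set_printoptions(precision=4,suppress=True)
exec(open("st.py").read())
w=imaging.capture("wrist");s=imaging.capture("side")
h=cv2.cvtColor(w["image"],cv2.COLOR_RGB2HSV);o=((h[...,0]>5)&(h[...,0]<20)&(h[...,1]>180)&(h[...,2]>150)).astype(np.uint8)
n,l,S,c=cv2.connectedComponentsWithStats(o);i=np.argmax(S[1:,4])+1;print(S[i],c[i])
K=w["camera_matrix"];T=w["cam_to_world"]
for z in (.122,.113):
  q=K@(T[:3,:3].T@(np.array([.506,-.0935,z])-T[:3,3]));print(z,q[:2]/q[2],1/q[2])
for n,z in (("clamp_cap",.113),("sensor_rear",.023),("gauge_handle",.058)):
  rs=[]
  for p in (w,s):
    m=imaging.mark_of(p,n)
    if m: print(n,m[0]["confidence"],m[0]["uv"],onz(p,m[0]["uv"],z));rs.append(ray(p,m[0]["uv"]))
  if len(rs)==2:print(tri(rs))
```

```text
[ 0.51   -0.0939  0.1772] [0.6 0.3 0.2] [ 0.038 -0.009  0.021] yaw 1.945 28.45 0.13
[ 254  195   44   42 1473] [275.4773 215.6768]
0.122 [274.9848 220.1288] 4.359654125487486
0.113 [275.1192 215.7162] 4.2021191099293835
clamp_cap 0.81 [273.2, 214.6] [ 0.5046 -0.0932  0.113 ]
clamp_cap 0.77 [268.6, 217.2] [ 0.5057 -0.0956  0.113 ]
(array([ 0.5053, -0.0937,  0.1117]), [np.float64(0.0005581790816304244), np.float64(0.0005581790816305158)])
sensor_rear 0.61 [273.9, 216.4] [ 0.5149 -0.1216  0.023 ]
sensor_rear 0.58 [280.5, 256.9] [ 0.5306 -0.1705  0.023 ]
(array([ 0.5264, -0.1311, -0.0065]), [np.float64(0.008402432353075428), np.float64(0.008402432353075315)])
gauge_handle 0.78 [237.3, 116.0] [ 0.4579 -0.0483  0.058 ]
gauge_handle 0.61 [250.4, 223.2] [ 0.4547 -0.0338  0.058 ]
(array([ 0.4564, -0.0474,  0.0663]), [np.float64(0.002199749788422405), np.float64(0.0021997497884223786)])
```

Emit:
jog_arm(
  deltas=[
    [-2.8, 2.7, 0, 0],
    [-5.6, 5.3, 0, -0.01],
    [-5.6, 5.3, 0, -0.01],
    [-5.6, 5.3, -4, -0.01],
    [-5.6, 5.3, -8, -0.01],
    [-5.6, 5.3, -11.5, -0.01],
    [-5.6, 5.3, -11.5, -0.01],
    [-5.6, 5.3, -11.5, -0.01],
  ],
  fingers=4,
)

```text
t: 29.65
tool_pos: [0.451, -0.0408, 0.0578]
eef_rot: [0.567, 0.824, -0.001, -0.001]
force: [0.7, 1.2, 0.5]
gripper_width: 0.474
grasp_force: 0.0
```

Emit:
jog_arm(
  deltas=[
    [0, 0, -1.5, 0],
    [0, 0, -3, 0],
    [0, 0, -3, 0],
  ],
)

```text
t: 29.95
tool_pos: [0.4519, -0.0411, 0.0287]
eef_rot: [0.567, 0.824, 0.0, 0.001]
force: [0.0, -0.1, 0.3]
gripper_width: 0.467
grasp_force: 0.0
```

Emit:
jog_arm(
  deltas=[
    [0, 0, 0, 0],
    [0, 0, 0, 0],
    [0, 0, 0, 0],
    [0, 0, 0, 0],
  ],
  fingers=0.5,
  newtons=20,
)

```text
t: 30.35
tool_pos: [0.4527, -0.0409, 0.0293]
eef_rot: [0.567, 0.824, 0.001, 0.001]
force: [-0.5, 0.1, 7.5]
gripper_width: 0.102
grasp_force: 22.1
```

Run:
```python
import numpy as np
np.set_printoptions(precision=2,suppress=True)
c,s=np.cos(.365),np.sin(.365)
A=[.15,.3,.45,.6,.75,.9,1.05,1.2,1.35,1.5,1.65,1.8,1.9,2.0,2.05]
P=lambda a:np.array([-72*np.cos(a)*c,-72*np.cos(a)*s,72*np.sin(a)])/10
for b,i in ((0,slice(0,8)),(1.2,slice(8,15))):
    for a in A[i]:print(a,P(a)-P(b))
```

```text
0.15 [0.08 0.03 1.08]
0.3 [0.3  0.11 2.13]
0.45 [0.67 0.26 3.13]
0.6 [1.17 0.45 4.07]
0.75 [1.8  0.69 4.91]
0.9 [2.54 0.97 5.64]
1.05 [3.38 1.29 6.25]
1.2 [4.29 1.64 6.71]
1.35 [0.96 0.37 0.31]
1.5 [1.96 0.75 0.47]
1.65 [2.97 1.13 0.47]
1.8 [3.97 1.52 0.3 ]
1.9 [4.61 1.76 0.1 ]
2.0 [ 5.24  2.   -0.16]
2.05 [ 5.54  2.12 -0.32]
```

Emit:
jog_arm(
  deltas=[
    [0.08, 0.03, 1.08, 0],
    [0.3, 0.11, 2.13, 0],
    [0.67, 0.26, 3.13, 0],
    [1.17, 0.45, 4.07, 0],
    [1.8, 0.69, 4.91, 0],
    [2.54, 0.97, 5.64, 0],
    [3.38, 1.29, 6.25, 0],
    [4.29, 1.64, 6.71, 0],
    [4.29, 1.64, 6.71, 0],
  ],
)

```text
t: 31.25
tool_pos: [0.4878, -0.0276, 0.0961]
eef_rot: [0.568, 0.823, -0.007, -0.003]
force: [-12.5, -4.6, 21.2]
gripper_width: 0.104
grasp_force: 22.0
```

Emit:
jog_arm(
  deltas=[
    [0.96, 0.37, 0.31, 0],
    [1.96, 0.75, 0.47, 0],
    [2.97, 1.13, 0.47, 0],
    [3.97, 1.52, 0.3, 0],
    [4.61, 1.76, 0.1, 0],
    [4.61, 1.76, 0.1, 0],
  ],
)

```text
t: 31.85
tool_pos: [0.5426, -0.007, 0.0968]
eef_rot: [0.567, 0.824, 0.001, 0.001]
force: [1.9, -3.0, 4.7]
gripper_width: 0.106
grasp_force: 22.2
```

Emit:
jog_arm(
  deltas=[
    [0.31, 0.12, -0.13, 0],
    [0.63, 0.24, -0.26, 0],
    [0.63, 0.24, -0.26, 0],
  ],
)

```text
t: 32.15
tool_pos: [0.548, -0.0049, 0.094]
eef_rot: [0.567, 0.824, 0.001, 0.001]
force: [2.5, -2.7, 4.7]
gripper_width: 0.105
grasp_force: 22.3
```

Emit:
jog_arm(
  deltas=[
    [0.2, 0.07, -0.1, 0],
    [0.3, 0.12, -0.16, 0],
    [0.3, 0.12, -0.16, 0],
  ],
)

```text
t: 32.45
tool_pos: [0.5482, -0.0049, 0.0936]
eef_rot: [0.567, 0.823, -0.002, 0.0]
force: [-4.5, -4.8, 18.9]
gripper_width: 0.104
grasp_force: 23.7
```

Emit:
jog_arm(
  deltas=[
    [0.2, 0.07, -0.1, 0],
    [0.3, 0.12, -0.16, 0],
    [0.3, 0.12, -0.16, 0],
  ],
)

```text
t: 32.75
tool_pos: [0.5483, -0.0048, 0.093]
eef_rot: [0.568, 0.823, -0.005, -0.001]
force: [-11.8, -6.1, 33.2]
gripper_width: 0.104
grasp_force: 25.2
```

Emit:
jog_arm(
  deltas=[
    [-0.2, -0.08, 0.12, 0],
    [-0.45, -0.17, 0.26, 0],
    [-0.45, -0.17, 0.26, 0],
  ],
)

```text
t: 33.05
tool_pos: [0.5481, -0.0048, 0.0935]
eef_rot: [0.567, 0.824, -0.0, 0.001]
force: [0.9, -4.6, 8.7]
gripper_width: 0.103
grasp_force: 22.9
```

Emit:
jog_arm(
  deltas=[
    [0, 0, 0, 0],
    [0, 0, 0, 0],
    [0, 0, 0, 0],
    [0, 0, 0, 0],
    [0, 0, 2, 0],
    [0, 0, 5, 0],
    [0, 0, 9, 0],
    [0, 0, 9, 0],
    [0, 0, 9, 0],
  ],
  fingers=4,
)

```text
t: 33.95
tool_pos: [0.5483, -0.0036, 0.1837]
eef_rot: [0.567, 0.824, 0.001, 0.001]
force: [-0.7, 0.1, -1.5]
gripper_width: 0.473
grasp_force: 0.0
```

```bash
sed -i 's/(258,100)/(258,100)/' fit.py
python3 - <<'E'
from h import *
np.set_printoptions(precision=4,suppress=True)
exec(open("st.py").read())
w=imaging.capture("wrist");s=imaging.capture("side");t=imaging.capture("top")
q0=(.507,-.0938,.365)
H=lambda x,y,z:np.array([q0[0]+(x*np.cos(q0[2])-y*np.sin(q0[2]))/1e3,q0[1]+(x*np.sin(q0[2])+y*np.cos(q0[2]))/1e3,z/1e3])
for nm,p in (("w",w),("s",s),("t",t)):
  K=p["camera_matrix"];T=p["cam_to_world"]
  def pr(X):
    q=K@(T[:3,:3].T@(X-T[:3,3]));return q[:2]/q[2]
  for n in ("gauge_handle","clamp_cap","sensor_rear"):
    m=imaging.mark_of(p,n);print(nm,n,[(k["uv"],round(k["confidence"],2)) for k in m[:2]])
  print({a:pr(H(40-72*np.cos(a),62,58+72*np.sin(a))).round(1) for a in (1.6,1.8,2.0)},pr(H(0,0,122)),pr(H(0,0,113)),pr(H(0,-78,23)))
E
```

```text
[ 0.5483 -0.0036  0.1837] [-0.7  0.1 -1.5] [-0.045 -0.001 -0.007] yaw 1.936 33.95 -0.05
w gauge_handle [([281.7, 234.5], 0.62)]
w clamp_cap [([182.9, 308.1], 0.65), ([279.4, 234.0], 0.61)]
w sensor_rear []
{1.6: array([235.3, 235.2]), 1.8: array([258.3, 234.2]), 2.0: array([279.9, 231.7])} [179.0401 314.9309] [182.3449 307.9291] [210.8897 327.8239]
s gauge_handle [([280.1, 197.1], 0.49)]
s clamp_cap [([266.9, 215.4], 0.63), ([282.5, 259.5], 0.21)]
s sensor_rear []
{1.6: array([272.2, 199. ]), 1.8: array([276.5, 198.4]), 2.0: array([280.5, 198.6])} [268.927  214.1924] [269.0002 216.8448] [281.8113 256.0023]
t gauge_handle []
t clamp_cap []
t sensor_rear []
{1.6: array([251.5, 198. ]), 1.8: array([249.7, 193.4]), 2.0: array([248.1, 189.2])} [278.6633 205.0726] [278.6089 205.7974] [302.9399 203.3229]
```

Emit:
jog_arm(
  deltas=[
    [0, 0, 5, 0],
    [0, 0, 10, 0],
    [-2, -3, 14, 0],
    [-4, -6, 15, 0],
    [-6, -8, 15, 0],
    [-6, -8, 15, 0],
    [-6, -8, 15, 0],
  ],
)

```text
t: 35.25
tool_pos: [0.4876, -0.0842, 0.3331]
eef_rot: [0.568, 0.823, 0.0, 0.0]
force: [1.0, 0.4, 0.1]
gripper_width: 0.464
grasp_force: 0.0
```

Run:
```python
from h import *
np.set_printoptions(precision=4,suppress=True)
exec(open("st.py").read())
w=imaging.capture("wrist");s=imaging.capture("side");t=imaging.capture("top")
for nm,p in (("w",w),("s",s),("t",t)):
  for n,z in (("sensor_rear",.023),("clamp_cap",.113),("gauge_handle",.1235),("sample_cup",0),("empty_cup",0),("tape_roll",0)):
    m=imaging.mark_of(p,n);print(nm,n,[(round(k["confidence"],2),onz(p,k["uv"],z)[:2]) for k in m[:1]])
```

```text
[ 0.4876 -0.0842  0.3331] [1.  0.4 0.1] [ 0.012  0.043 -0.009] yaw 1.934 35.25 0.3
w sensor_rear [(0.76, array([ 0.5373, -0.1708]))]
w clamp_cap [(0.73, array([ 0.5062, -0.0942]))]
w gauge_handle [(0.72, array([ 0.551 , -0.0118]))]
w sample_cup [(0.51, array([ 0.5957, -0.4563]))]
w empty_cup []
w tape_roll [(0.54, array([ 0.5232, -0.1143]))]
s sensor_rear [(0.77, array([ 0.5353, -0.1623]))]
s clamp_cap [(0.77, array([ 0.5017, -0.1034]))]
s gauge_handle [(0.55, array([0.5439, 0.0006]))]
s sample_cup [(0.55, array([ 0.5914, -0.4557]))]
s empty_cup [(0.78, array([0.5687, 0.2411]))]
s tape_roll [(0.58, array([ 0.4207, -0.4233]))]
t sensor_rear []
t clamp_cap []
t gauge_handle [(0.61, array([ 0.5497, -0.0044]))]
t sample_cup [(0.67, array([ 0.588 , -0.4613]))]
t empty_cup [(0.8, array([0.5772, 0.2548]))]
t tape_roll [(0.96, array([ 0.4286, -0.4353]))]
```

Emit:
jog_arm(
  deltas=[
    [1.5, -3, -1, 0],
    [3, -6.5, -3, 0],
    [4.5, -10, -6, 0],
    [6, -12.5, -10, 0],
    [7.4, -15.2, -14, 0],
    [7.4, -15.2, -18, 0],
    [7.4, -15.2, -22, 0],
    [7.4, -15.2, -22, 0],
    [7.4, -15.2, -22, 0],
  ],
)

```text
t: 37.2
tool_pos: [0.562, -0.2356, 0.113]
eef_rot: [0.567, 0.824, 0.0, -0.001]
force: [-0.5, 0.6, 0.7]
gripper_width: 0.468
grasp_force: 0.0
```

Run:
```python
from h import *
np.set_printoptions(precision=4,suppress=True)
exec(open("st.py").read())
q0=(.507,-.0938,.365);R=np.array([[np.cos(q0[2]),-np.sin(q0[2])],[np.sin(q0[2]),np.cos(q0[2])]])
for i in range(2):
  w=imaging.capture("wrist")
  K=w["camera_matrix"];T=w["cam_to_world"]
  for k in imaging.mark_of(w,"sensor_rear")[:1]:print(k["uv"],k["confidence"],R.T@(onz(w,k["uv"],.023)[:2]-q0[:2]))
m=imaging.cut_out(w,"sensor")[0];r=m["region"];v,u=np.where(r);print(u.min(),u.max(),v.min(),v.max())
c=r.sum(1);j=[i for i in range(420) if c[i]>40][-1];print("rear edge",j,c[j-3:j+12],R.T@(onz(w,(u[v==j].mean(),j+.5),.036)[:2]-q0[:2]), "gland end",R.T@(onz(w,(u[v==v.max()].mean(),v.max()+.5),.023)[:2]-q0[:2]))
# plate rear edge row at holder columns
g=cv2.cvtColor(w["image"],cv2.COLOR_RGB2GRAY).astype(int)
X=np.array([*(R@[.035,-.135]+q0[:2]),.01]);q=K@(T[:3,:3].T@(X-T[:3,3]));q=q[:2]/q[2];print("plate edge pred",q);cc=int(q[0]);print(g[int(q[1])-9:int(q[1])+10,cc])
```

```text
[ 0.562  -0.2356  0.113 ] [-0.5  0.6  0.7] [ 0.015 -0.042 -0.032] yaw 1.936 37.2 0.33
[277.2, 101.8] 0.8 [-0.0022 -0.0798]
[272.9, 95.0] 0.79 [-0.0031 -0.0769]Traceback (most recent call last):
  File "<stdin>", line 9, in <module>
IndexError: list index out of range
```

```bash
python3 -c "
from plant import sign_off
print(sign_off())"
```

```text
the job is handed in; nothing more can be done
None
```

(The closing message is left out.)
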